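Load the cleaned brassware into the carrying rack in reverse order

ROBOT

A 6-joint arm with a two-finger parallel gripper is mounted at the origin on the work surface. World frame = base frame: x ahead of the robot, y to its left, z up, the work surface at z = 0. Lengths are in m, angles in rad, forces in N, time in s.
With the tool pointing down it reaches from about 0.325 to 0.85 m from the base axis. Payload 15.5 kg.
Tool frame: the origin (TCP) lies at the very end of the fingers, on their centre line; the grasp point (between the pads) lies 19 mm behind it; y points along the fingers, x is the direction in which the jaws open and shut, and the axes are right-handed (so a half turn about y gives the same grasp; the last joint's range is limited). The gripper opens to 91 mm and grips with 3 to 60 N. Pads are 32 mm wide; open, the fingers measure 118 mm over their backs; the gripper's body (76 mm by 178 mm) begins 60 mm behind the grasp point.
Start: joints at [-0.096, 0.494, 1.345, -0, 1.302, -0.096], TCP at [0.625, 0, 0.214] pointing down, gripper open.
Joint ranges: [-2.91, 2.91], [-0.82, 2.16], [0.22, 2.67], [-1.22, 4.37], [0.12, 2.79], [-3.08, 3.08]. Speed limits (rad/s): [1.89, 1.89, 2.57, 3.01, 3.01, 3.01].

INTERFACE

Orientations are given as a 3x3 rotation matrix whose columns are the frame's x, y, z axes.
In Python, from cell import monitor, get_image, calibration, job gives the robot as it stands.
- The arm moves only by the tool jog_arm, never from a script. Its argument "plan" is a list that holds one entry, the list of rows, each a list of 4 numbers: the shift along the tool's x, y, z in m, then the turn about the tool's y in degrees. A call has 1 to 12 rows; each row is the pose to reach, as a shift and turn from the pose commanded when the call began, along the tool's axes at that moment; what a row does not reach only later rows make up. A row lasts 1/12 s, in which the tool goes at most 41.7 mm and 7.16 degrees, less where a joint would pass 70% of its speed; a pose out of reach is approached as far as the arm can. A call with a gripper value outside its range is refused whole. "claw" is the finger opening in m, from 0 to 0.0912, set as the call begins (left out, the last holds). The fingers move at their own pace and stop on an object; "force" is the grip in N (left out, the last holds). Time passes only in rows, so rows that repeat a pose let the fingers close. It gives the time, the measured TCP pose, the force and the opening at its end, in the units of the state.
- monitor.state(): the state, without advancing time (a new reading comes with each control period).
- get_image(name): name is "scene" or "side" or "wrist"; returns the picture (384x512x3 uint8, red, green, blue); there is no depth.
- calibration(name): a dict with "mtx" (3x3 intrinsics, pixels), "k1" (the pictures are not rectified: a ray, as slopes to the right and down, at radius r is drawn at 1 + k1 r^2 times it, then the intrinsics apply), "rvec" (rotation vector, rad) and "tvec" (3), from world to camera coordinates, as OpenCV has them. Camera axes: x right, y down, z forward; pixel columns grow to the right and rows downward; lengths in m; the calibration is good to about 2 mm. A picture is of the moment at which its call begins: read the wrist's pose just before it. calibration takes no time and is no camera call; for the wrist camera it gives the pose at the moment of the call.
- job.sign_off(): hands the job in, once; it reports no verdict.
The state is a dict: "t": time; "qpos": joint angles; "joint_vel": joint speeds; "tau": joint torques, N m; "position": TCP position; "eef_rot": TCP orientation; "force": force on the tool from outside, world axes, zero at the start; "ft_torque": the same for the moment, N m; "width": opening from 0.0 (shut) to 1.0 (fully open).
Only numpy, scipy, OpenCV 4.12 (cv2) and the standard library are available. Lean on these libraries where they do the work, as an engineer would, in place of code of your own. Each camera call takes 0.05 s, during which the arm holds its last target.

TASK

The four cleaned brass pieces (goblet, hand bell, candlestick, vase) stand in a row, each on its own steel drip tray. Move all four into the wooden carrying rack, one to each place, in reverse order: the piece at the left end of the row goes to the right end of the rack, the second from the left to the second from the right, and so on. Stand each piece upright in the middle of its felt disc, let go, and do not knock any of them over on the way.

Things in the scene. Friction and masses are not known exactly. Their poses are not given: they have to be found in the camera images.
- goblet_center (a point): brass goblet: round foot 58 mm across, thin stem, open bowl 50 mm across; straight-sided from 80 mm above its underside up to the rim, good to grip 92 mm above the underside. 110 mm high, 280 g give or take a fifth, round about its upright z axis (any grasp direction will do). The point is on the axis, half-way up (55 mm above the underside).
- bell_center (a point): brass hand bell standing on its mouth (58 mm across) with an upright dark turned-wood handle 22 mm across; handle straight from 74 to 108 mm above its underside, good to grip at 95 mm. 115 mm high, 300 g give or take a fifth, round about its upright z axis (any grasp direction will do). The point is on the axis, half-way up (57.5 mm above the underside).
- candlestick_center (a point): brass candlestick: round base 58 mm across, slim shaft, and a candle cup 32 mm across with a hole in its top; cup straight-sided from 76 mm above the underside up to the top, good to grip at 92 mm. 105 mm high, 350 g give or take a fifth, round about its upright z axis (any grasp direction will do). The point is on the axis, half-way up (52.5 mm above the underside).
- vase_center (a point): small brass vase: round belly 54 mm across on a 46 mm foot, narrow neck, and above it a straight open collar 34 mm across from 70 mm above the underside up to the top, good to grip at 81 mm. 92 mm high, 300 g give or take a fifth, round about its upright z axis (any grasp direction will do). The point is on the axis, half-way up (46 mm above the underside).
- tray_goblet: fixed round steel drip tray, 82 mm across, rim 7 mm high, floor 3 mm thick, on the rubber mat; the goblet stands on it at the start (within about 6 mm of the middle). Origin: centre of its underside, which lies 4 mm above the table.
- tray_bell: fixed round steel drip tray, 82 mm across, rim 7 mm high, floor 3 mm thick, on the rubber mat; the bell stands on it at the start (within about 6 mm of the middle). Origin: centre of its underside, which lies 4 mm above the table.
- tray_candlestick: fixed round steel drip tray, 82 mm across, rim 7 mm high, floor 3 mm thick, on the rubber mat; the candlestick stands on it at the start (within about 6 mm of the middle). Origin: centre of its underside, which lies 4 mm above the table.
- tray_vase: fixed round steel drip tray, 82 mm across, rim 7 mm high, floor 3 mm thick, on the rubber mat; the vase stands on it at the start (within about 6 mm of the middle). Origin: centre of its underside, which lies 4 mm above the table.
- mat: fixed black rubber mat, 94 x 460 mm, 4 mm thick, under the row of drip trays, which stand at y = +180, +60, -60 and -180 mm along it (give or take 8 mm), in any arrangement. Origin: centre of its underside, on the table; y runs along the row to the robot's left, x away from the robot. A small brass knob (22 mm high) and ring lie on it between trays; not part of the job.
- rack: fixed wooden rack, 102 x 432 mm, beyond the mat: four places, each 90 x 94 mm inside with a grey felt disc 64 mm across. Origin: centre of its underside, on the table; y runs along the row to the robot's left, x away from the robot. Places' middles: x = 0, y = +150, +50, -50, -150 mm; their floor is 12 mm above the origin. Edges and dividers rise to 20 mm, end blocks to 38 mm.
Things that resemble listed ones, but are neither listed nor needed, are in the scene too. Leave any red look-alike of the part that bears vase_center alone. What is shaped like the tray_candlestick but green is not meant.

How it is judged:
By the outcome, as a careful person would: the job done as asked, in the order asked, and still so for the second after the job is handed in, with the robot touching nothing.
It also fails if it takes over 96 s, if anything falls off the work surface, if the arm or the gripper's body presses on something with over 40 N, if the wrist force passes 120 N, or if a joint passes its speed limit or range.

## Working session

There is one attempt and no reset: what is moved stays moved. The work goes in short steps, Python scripts to look and compute and a tool call to move; the robot and the scene stay as the last step left them, time stands still between calls to the robot, and variables do not carry over. Pictures are saved under pics/ and viewed, and the job is handed in when it is done.

Besides the shell and the picture viewer there is one more tool, called after "Request:" as name(argument=value, ...) on one line, values as JSON. jog_arm: Moves the arm, as the interface text tells. Its arguments: {"type":"object","properties":{"plan":{"type":"array"},"claw":{"type":"number"},"force":{"type":"number"}},"required":["plan"]}

```bash
ls; mkdir -p pics; python3 - <<'E'
from cell import monitor,get_image,calibration
import cv2
s=monitor.state();print(s)
for n in("scene","side","wrist"):
    c=calibration(n);print(n,c)
    cv2.imwrite(f"pics/{n}0.png",get_image(n)[:,:,::-1])
E
```

```text
pics
{'t': 0.0, 'qpos': array([-9.55094746e-02,  4.94190412e-01,  1.34610554e+00,  1.09798446e-05,
        1.30249477e+00, -9.55167620e-02]), 'joint_vel': array([ 1.18647888e-03,  6.34597805e-06,  7.50197639e-04,  8.72326588e-04,
        1.74924474e-03, -1.26706242e-04]), 'tau': array([-1.07322368e-03, -8.78814626e+01, -3.81857479e+01,  7.05250050e-02,
        5.33505273e-02, -1.50444166e-04]), 'position': array([6.24635376e-01, 3.59611346e-05, 2.13342438e-01]), 'eef_rot': array([[ 9.99999290e-01, -1.19159733e-03, -4.29603442e-06],
       [ 4.44473893e-06,  1.24791645e-04,  9.99999992e-01],
       [-1.19159679e-03, -9.99999282e-01,  1.24796853e-04]]), 'force': array([0.13415906, 0.15258505, 0.06431419]), 'ft_torque': array([0.06500955, 0.00410378, 0.00473936]), 'width': 1.001028401136528}
scene {'mtx': array([[351.6804332 ,   0.        , 257.67731846],
       [  0.        , 351.6804332 , 191.34219885],
       [  0.        ,   0.        ,   1.        ]]), 'k1': -0.10405717406371466, 'rvec': array([ 2.043224  ,  0.89775872, -0.47873128]), 'tvec': array([-0.34234889, -0.12227103,  1.04268781])}
side {'mtx': array([[416.20898722,   0.        , 254.31996209],
       [  0.        , 416.20898722, 187.97097889],
       [  0.        ,   0.        ,   1.        ]]), 'k1': -0.14819650521603842, 'rvec': array([ 0.14239927, -2.76442513,  1.33462957]), 'tvec': array([0.46391741, 0.09129432, 0.6963858 ])}
wrist {'mtx': array([[276.988127  ,   0.        , 255.27754504],
       [  0.        , 276.988127  , 188.74892672],
       [  0.        ,   0.        ,   1.        ]]), 'k1': -0.049372934528620384, 'rvec': array([-2.87723945e+00, -4.38433048e-04,  3.37987868e-03]), 'tvec': array([-0.62341532, -0.03023006,  0.39195693])}
```

View pics/scene0.png

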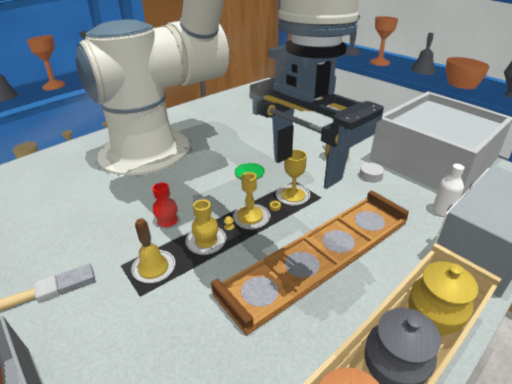

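View pics/side0.png

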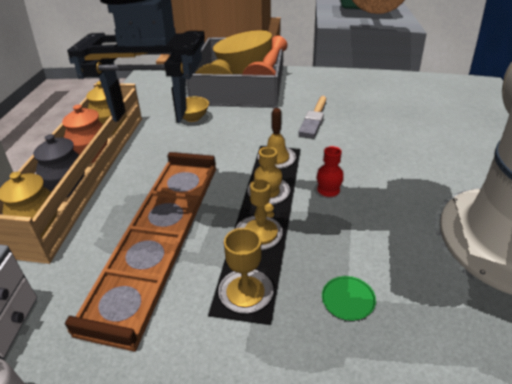

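View pics/wrist0.png

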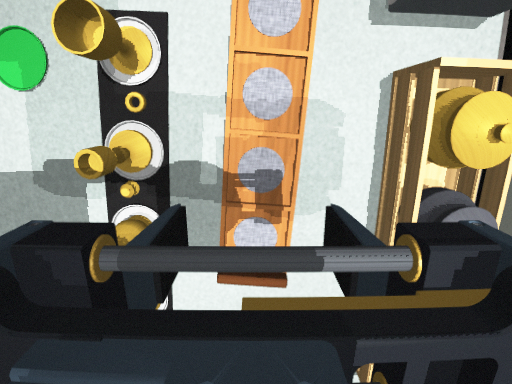

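```bash
cat > h.py <<'E'
import numpy as np,cv2
from cell import monitor,get_image,calibration
def ray(c,uv):
    uv=np.asarray(uv,float).reshape(-1,1,2)
    n=cv2.undistortPoints(uv,c["mtx"],np.array([c["k1"],0,0,0.])).reshape(-1,2)
    R=cv2.Rodrigues(c["rvec"])[0]; o=-R.T@c["tvec"]
    return o,np.c_[n,np.ones(len(n))]@R
def onz(c,uv,z):
    o,d=ray(c,uv); return o+d*((z-o[2])/d[:,2])[:,None]
def proj(c,P):
    return cv2.projectPoints(np.asarray(P,float).reshape(-1,3),c["rvec"],c["tvec"],c["mtx"],np.array([c["k1"],0,0,0.]))[0].reshape(-1,2)
E
python3 - <<'E'
from h import *
for n in("scene","side","wrist"):
    c=calibration(n); im=cv2.imread(f"pics/{n}0.png")
    hsv=cv2.cvtColor(im,cv2.COLOR_BGR2HSV)
    print(n,ray(c,[[256,192]])[0])
    # wood mask & gray blobs enclosed
    wood=cv2.inRange(hsv,(5,140,70),(16,255,255))
    wood=cv2.morphologyEx(wood,cv2.MORPH_CLOSE,np.ones((3,3)))
    cn,h=cv2.findContours(wood,cv2.RETR_CCOMP,cv2.CHAIN_APPROX_NONE)
    for i,k in enumerate(cn):
        if h[0][i][3]>=0 and cv2.contourArea(k)>250:
            e=cv2.fitEllipse(k); m=cv2.moments(k)
            print('hole',cv2.contourArea(k),np.round(e[0],1),np.round(e[1],1),onz(c,[e[0]],.0125).round(4))
    cv2.imwrite(f"pics/{n}_w.png",wood)
sc=cv2.imread("pics/scene0.png"); cv2.imwrite("pics/sc_z.png",cv2.resize(sc[140:300,120:325],None,fx=3.8,fy=3.7,interpolation=cv2.INTER_CUBIC))
sd=cv2.imread("pics/side0.png"); cv2.imwrite("pics/sd_z.png",cv2.resize(sd[100:325,200:350],None,fx=2.66,fy=2.66,interpolation=cv2.INTER_CUBIC))
E
```

```text
scene [ 0.91582094 -0.35954297  0.50134988]
hole 1561.5 [259.3 294.8] [39.7 53.8] [[ 0.6307 -0.1057  0.0125]]
hole 836.5 [301.7 264.2] [28.7 37.2] [[ 6.327e-01 -6.000e-04  1.250e-02]]
hole 882.0 [336.8 238.8] [31.3 37.7] [[0.6352 0.1021 0.0125]]
hole 824.0 [365.6 218.6] [26.7 41.7] [[0.6391 0.1987 0.0125]]
side [0.39481476 0.53721863 0.51383328]
hole 1321.5 [119.3 303.2] [36.  46.9] [[0.6453 0.1998 0.0125]]
hole 1000.0 [144.3 254.4] [30.3 42.1] [[0.6377 0.1003 0.0125]]
hole 802.0 [165.  213.3] [28.7 36.7] [[ 0.6313 -0.0022  0.0125]]
hole 604.0 [182.6 181.4] [22.1 35. ] [[ 0.6225 -0.0991  0.0125]]
wrist [0.62434887 0.07322459 0.38485176]
hole 1835.5 [260.6 169.5] [48.  48.8] [[ 6.308e-01 -3.000e-04  1.250e-02]]
hole 2510.5 [265.4  89.2] [49.9 68.2] [[0.6365 0.1041 0.0125]]
```

View pics/sc_z.png

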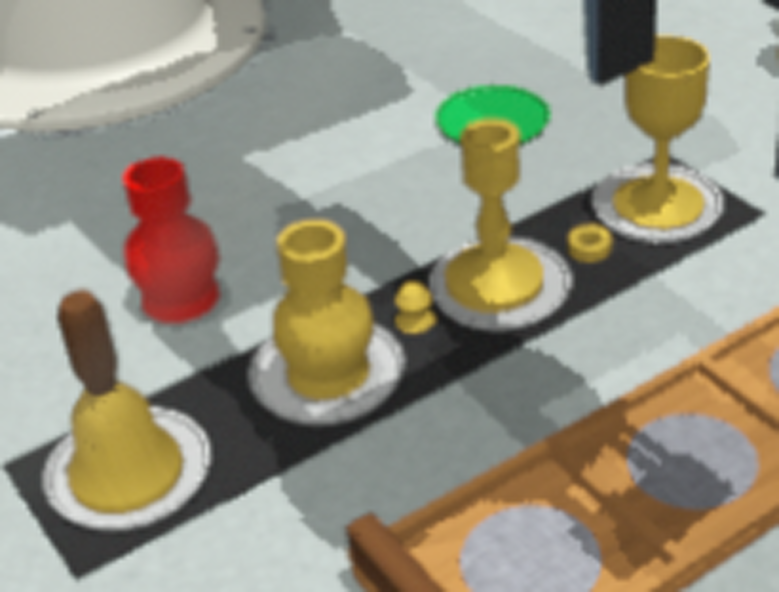

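View pics/sd_z.png

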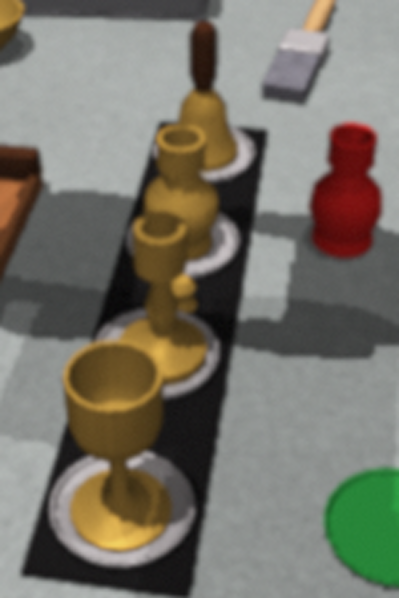

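```bash
python3 - <<'E'
from h import *
T={'goblet':((295.5,155.7),(242.5,239.8),.117),'cand':((248.9,177),(260.2,187.6),.112),'vase':((201.8,205.1),(268,153),.099),'bell':((141,219.5),(276.3,110.2),.121)}
cs,cd=calibration("scene"),calibration("side")
for k,(a,b,z) in T.items():
    print(k,onz(cs,[a],z).round(4),onz(cd,[b],z).round(4))
for n in("scene","side","wrist"):
    c=calibration(n); im=cv2.imread(f"pics/{n}0.png")
    hsv=cv2.cvtColor(im,cv2.COLOR_BGR2HSV)
    for y in(.2,.1,0,-.1):
        P0=np.array([.63+.076*(y-.05)+.004,y,.0125])
        # region: 43mm radius disc within place
        t=np.linspace(0,2*np.pi,60); poly=proj(c,P0+.041*np.c_[np.cos(t),np.sin(t),0*t])
        m=np.zeros(im.shape[:2],np.uint8); cv2.fillPoly(m,[poly.astype(int)],255)
        m&=cv2.inRange(hsv,(0,0,40),(180,75,255))
        cn,_=cv2.findContours(m,cv2.RETR_EXTERNAL,cv2.CHAIN_APPROX_NONE)
        if not cn: continue
        k=cv2.convexHull(max(cn,key=cv2.contourArea)).reshape(-1,2).astype(float)
        w=onz(c,k,.0125)[:,:2]
        (x,yy),r=cv2.minEnclosingCircle((w*1000).astype(np.float32))
        print(n,y,'circ',round(x,1),round(yy,1),round(r,1))
E
```

```text
goblet [[0.4701 0.1501 0.117 ]] [[0.463  0.1521 0.117 ]]
cand [[0.4586 0.0243 0.112 ]] [[0.4517 0.0324 0.112 ]]
vase [[ 0.4553 -0.0907  0.099 ]] [[ 0.4498 -0.0847  0.099 ]]
bell [[ 0.4423 -0.2053  0.121 ]] [[ 0.4437 -0.2072  0.121 ]]
scene 0.2 circ 647.7 200.2 32.8
scene 0.1 circ 639.8 100.2 32.6
scene 0 circ 631.8 0.2 32.3
scene -0.1 circ 623.7 -99.8 32.6
side 0.2 circ 645.7 199.0 32.0
side 0.1 circ 638.1 99.4 31.8
side 0 circ 630.3 -0.4 31.6
side -0.1 circ 622.6 -99.5 32.1
wrist 0.2 circ 646.4 198.6 32.0
wrist 0.1 circ 638.6 98.8 32.1
wrist 0 circ 631.0 -1.0 32.0
wrist -0.1 circ 621.6 -107.1 38.3
```

Request:
jog_arm(plan=[[[-0.02,0,0.01,0],[-0.055,0,0.03,0],[-0.09,0,0.05,0],[-0.125,0,0.07,0],[-0.15,0,0.085,0],[-0.16,0,0.09,0],[-0.16,0,0.09,0],[-0.16,0,0.09,0]]])

```text
t: 0.82
position: [0.4655, 0.0901, 0.2142]
eef_rot: [[1.0, 0.001, -0.001], [0.001, -0.0, 1.0], [0.001, -1.0, -0.0]]
force: [0.3, -0.9, 0.1]
width: 1.0
```

```bash
cat > snap.py <<'E'
from h import *
import sys,json
s=monitor.state();c=calibration("wrist");im=get_image("wrist")[:,:,::-1]
cv2.imwrite(f"pics/{sys.argv[1]}.png",im)
np.save(f"pics/{sys.argv[1]}.npy",c,allow_pickle=True)
print(s['t'],s['position'].round(4),s['force'].round(2),s['width'])
E
python3 snap.py w1
```

```text
0.8167 [0.4655 0.0901 0.2142] [ 0.27 -0.9   0.12] 0.9996199872640179
```

View pics/w1.png

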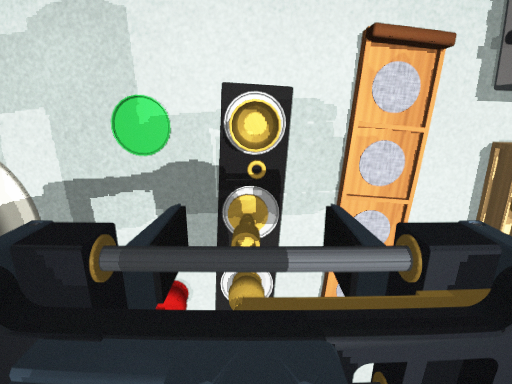

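```bash
cat > blob.py <<'E'
from h import *
import sys
n,u,v,z=sys.argv[1],*map(float,sys.argv[2:5])
c=np.load(f"pics/{n}.npy",allow_pickle=True).item(); im=cv2.imread(f"pics/{n}.png")
hsv=cv2.cvtColor(im,cv2.COLOR_BGR2HSV)
m=cv2.inRange(hsv,(15,110,40),(35,255,255)); m[:, :]=cv2.morphologyEx(m,cv2.MORPH_CLOSE,np.ones((5,5)))
for k in cv2.findContours(m,cv2.RETR_EXTERNAL,cv2.CHAIN_APPROX_NONE)[0]:
    if cv2.pointPolygonTest(k,(u,v),False)>=0:
        w=onz(c,k.reshape(-1,2).astype(float),z)[:,:2]*1000
        e=cv2.fitEllipse(w.astype(np.float32)); print('gold ell',np.round(e[0],1),np.round(e[1],1),'circ',cv2.minEnclosingCircle(w.astype(np.float32)),cv2.boundingRect(k))
x0,y0=int(max(0,u-60)),int(max(0,v-60))
cv2.imwrite(f"pics/{n}_z.png",cv2.resize(im[y0:y0+120,x0:x0+120],None,fx=5,fy=5,interpolation=cv2.INTER_CUBIC));print('zoom',x0,y0)
E
python3 blob.py w1 254 122 .117
```

```text
gold ell [464.1 152.6] [47.9 48.1] circ ((464.1557312011719, 152.4451904296875), 24.689504623413086) (229, 99, 52, 53)
zoom 194 62
```

View pics/w1_z.png

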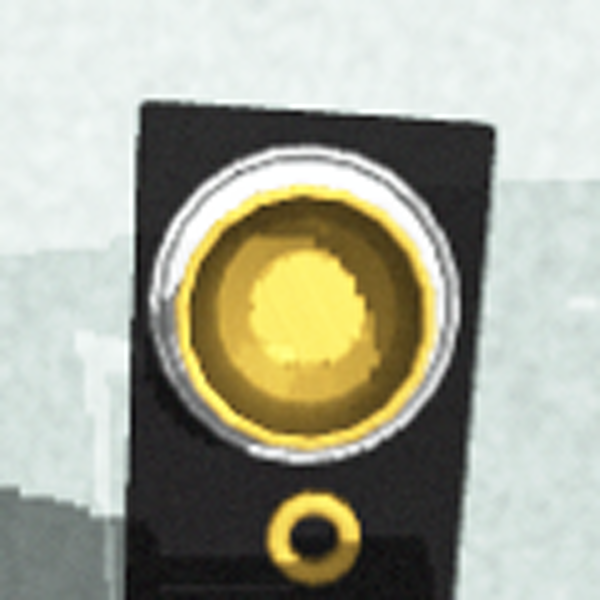

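Request:
jog_arm(plan=[[[-0.0015,0,0.03,0],[-0.0015,0,0.06,0],[-0.0015,0.02,0.0625,0],[-0.0015,0.05,0.0625,0],[-0.0015,0.085,0.0625,0],[-0.0015,0.115,0.0625,0],[-0.0015,0.13,0.0625,0],[-0.0015,0.134,0.0625,0],[-0.0015,0.134,0.0625,0]]])

```text
t: 1.62
position: [0.4641, 0.152, 0.0789]
eef_rot: [[1.0, -0.002, 0.001], [-0.001, -0.0, 1.0], [-0.002, -1.0, -0.0]]
force: [-0.1, -0.3, 0.5]
width: 1.0
```

Request:
jog_arm(plan=[[[0,0,0,0],[0,0,0,0],[0,0,0,0],[0,0,0,0],[0,0,0,0],[0,0,0,0]]], claw=0.03, force=30)

```text
t: 2.12
position: [0.4637, 0.1526, 0.0803]
eef_rot: [[1.0, 0.001, -0.0], [0.0, 0.0, 1.0], [0.001, -1.0, 0.0]]
force: [0.1, 0.4, -0.5]
width: 0.593
```

Request:
jog_arm(plan=[[[0,0,0,0],[0,0,0,0],[0,0,0,0],[0,0,0,0],[0,0,0,0],[0,0,0,0]]])

```text
t: 2.62
position: [0.4638, 0.1526, 0.0801]
eef_rot: [[1.0, 0.001, -0.0], [0.0, 0.0, 1.0], [0.001, -1.0, 0.0]]
force: [1.9, -0.4, 6.2]
width: 0.545
```

Request:
jog_arm(plan=[[[0,-0.01,0,0],[0,-0.03,0,0],[0,-0.06,0,0],[0,-0.09,0,0],[0,-0.12,0,0],[0,-0.135,0,0],[0,-0.14,0,0],[0,-0.14,0,0]]])

```text
t: 3.28
position: [0.4638, 0.1525, 0.2205]
eef_rot: [[1.0, 0.001, -0.0], [0.0, 0.0, 1.0], [0.001, -1.0, 0.0]]
force: [-0.5, -0.6, -3.1]
width: 0.541
```

Request:
jog_arm(plan=[[[0.006,0,-0.009,0],[0.018,0,-0.028,0],[0.034,0,-0.054,0],[0.051,0,-0.081,0],[0.068,0,-0.108,0],[0.085,0,-0.135,0],[0.102,0,-0.162,0],[0.119,0,-0.189,0],[0.136,0,-0.216,0],[0.149,0,-0.236,0],[0.157,0,-0.248,0],[0.159,0,-0.252,0]]])

```text
t: 4.28
position: [0.6229, -0.1022, 0.2173]
eef_rot: [[1.0, -0.003, 0.002], [-0.002, 0.0, 1.0], [-0.003, -1.0, 0.0]]
force: [-0.4, -0.1, -2.4]
width: 0.545
```

Request:
jog_arm(plan=[[[0,0,0,0],[0,0.01,0,0],[0,0.035,0,0],[0,0.065,0,0],[0,0.095,0,0],[0,0.115,0,0],[0,0.125,0,0],[0,0.13,0,0],[0,0.132,0,0],[0,0.134,0,0],[0,0.134,0,0]]])

```text
t: 5.2
position: [0.623, -0.0995, 0.0867]
eef_rot: [[1.0, 0.001, -0.0], [0.0, -0.0, 1.0], [0.001, -1.0, -0.0]]
force: [0.5, -0.1, -1.6]
width: 0.549
```

Request:
jog_arm(plan=[[[0,0.0005,0,0],[0,0.001,0,0],[0,0.001,0,0]]])

```text
t: 5.45
position: [0.6227, -0.0996, 0.0854]
eef_rot: [[1.0, 0.001, 0.0], [-0.0, -0.0, 1.0], [0.001, -1.0, -0.0]]
force: [-0.3, 0.1, -2.8]
width: 0.545
```

Request:
jog_arm(plan=[[[0,0.0005,0,0],[0,0.001,0,0],[0,0.001,0,0]]])

```text
t: 5.7
position: [0.6231, -0.0997, 0.085]
eef_rot: [[1.0, 0.002, 0.0], [-0.0, -0.0, 1.0], [0.002, -1.0, -0.0]]
force: [-1.4, 1.2, 11.1]
width: 0.545
```

```bash
python3 - <<'E'
from h import *
for i in range(3): print(monitor.state()['force'].round(2))
im=get_image("side")[:,:,::-1];cv2.imwrite("pics/s1.png",cv2.resize(im[90:290,100:260],None,fx=3,fy=3))
E
```

```text
[-1.36  1.2  11.06]
[-1.36  1.2  11.06]
[-1.36  1.2  11.06]
```

View pics/s1.png

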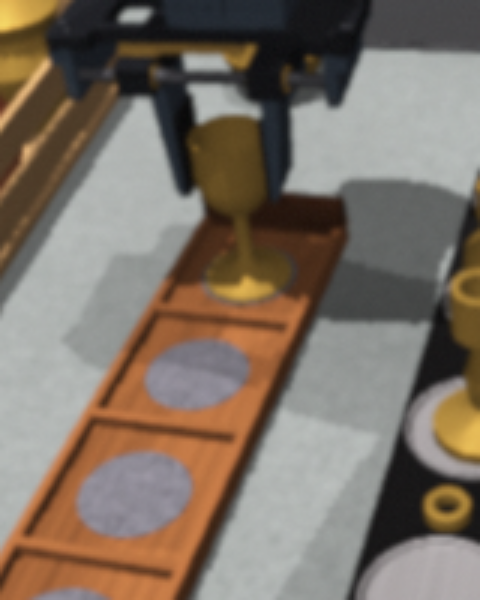

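Request:
jog_arm(plan=[[[0,-0.0005,0,0],[0,-0.0005,0,0],[0,-0.0005,0,0],[0,-0.0005,0,0],[0,-0.0005,0,0],[0,-0.0005,0,0],[0,-0.0005,0,0]]], claw=0.0912)

```text
t: 6.33
position: [0.6225, -0.0995, 0.0844]
eef_rot: [[1.0, -0.0, 0.0], [-0.0, 0.0, 1.0], [-0.0, -1.0, 0.0]]
force: [-0.2, 0.1, -0.8]
width: 0.994
```

Request:
jog_arm(plan=[[[0,-0.01,0,0],[0,-0.03,0,0],[0,-0.06,0,0],[0,-0.09,0,0],[0,-0.12,0,0],[-0.02,-0.135,0.01,0],[-0.05,-0.135,0.02,0],[-0.085,-0.135,0.035,0],[-0.12,-0.135,0.05,0],[-0.15,-0.135,0.06,0],[-0.168,-0.135,0.065,0],[-0.17,-0.135,0.065,0]]])

```text
t: 7.33
position: [0.449, -0.0333, 0.2201]
eef_rot: [[1.0, -0.001, -0.001], [0.001, 0.0, 1.0], [-0.001, -1.0, 0.0]]
force: [1.5, 0.1, 0.4]
width: 0.997
```

Request:
jog_arm(plan=[[[0,0,0,0],[0,0,0,0]]])

```text
t: 7.5
position: [0.4535, -0.0348, 0.2201]
eef_rot: [[1.0, 0.002, 0.0], [-0.0, -0.0, 1.0], [0.002, -1.0, -0.0]]
force: [-0.0, -0.2, -0.1]
width: 1.003
```

```bash
python3 snap.py w2
```

```text
7.5 [ 0.4535 -0.0348  0.2201] [-0.04 -0.19 -0.07] 1.0026056181692546
```

View pics/w2.png

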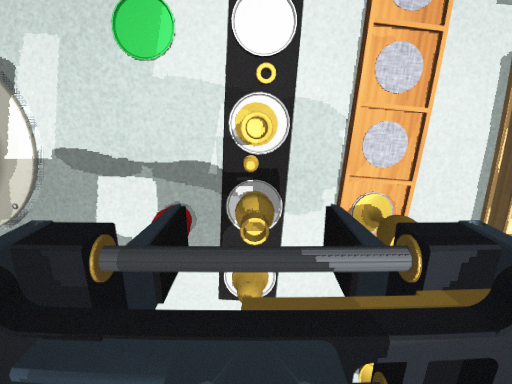

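```bash
python3 blob.py w2 257 122 .112
```

```text
gold ell [453.2  28.7] [40.8 41.2] circ ((453.2118835449219, 28.746131896972656), 21.018966674804688) (235, 102, 42, 44)
zoom 197 62
```

View pics/w2_z.png

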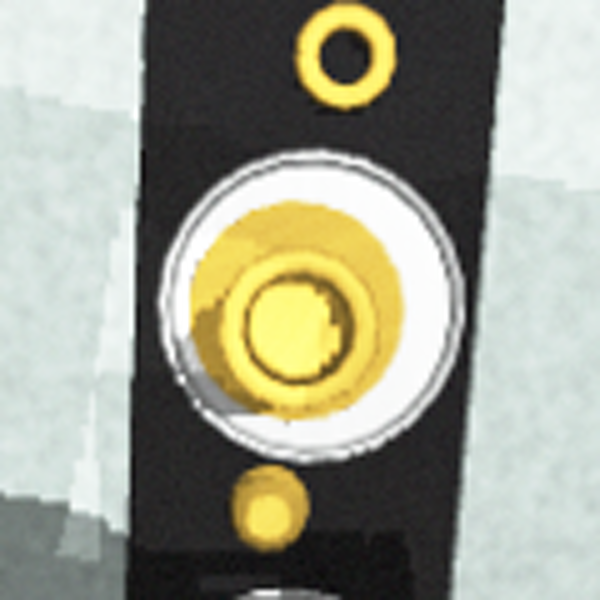

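```bash
python3 - <<'E'
from h import *
c=np.load("pics/w2.npy",allow_pickle=True).item()
print(onz(c,[(256.8,128)],.112),onz(c,[(256.4,124.2)],.0095),onz(c,[(254,230)],.099))
im=cv2.imread("pics/w2.png");cv2.imwrite("pics/w2_v.png",cv2.resize(im[170:250,200:310],None,fx=5,fy=5,interpolation=cv2.INTER_CUBIC))
E
```

```text
[[0.45429122 0.02494841 0.112     ]] [[0.454332   0.02501308 0.0095    ]] [[ 0.45132167 -0.0896      0.099     ]]
```

View pics/w2_v.png

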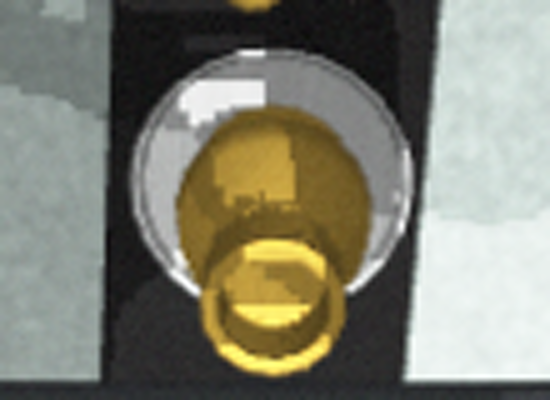

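Request:
jog_arm(plan=[[[0.001,0,0.03,0],[0.001,0,0.055,0],[0.001,0.02,0.06,0],[0.001,0.05,0.06,0],[0.001,0.085,0.06,0],[0.001,0.115,0.06,0],[0.001,0.135,0.06,0],[0.001,0.14,0.06,0],[0.001,0.14,0.06,0]]])

```text
t: 8.3
position: [0.4536, 0.0254, 0.0783]
eef_rot: [[1.0, -0.003, 0.0], [-0.0, 0.0, 1.0], [-0.003, -1.0, 0.0]]
force: [-0.3, 0.3, -0.1]
width: 0.999
```

Request:
jog_arm(plan=[[[0,0,0,0],[0,0,0,0],[0,0,0,0],[0,0,0,0],[0,0,0,0],[0,0,0,0],[0,0,0,0],[0,0,0,0],[0,0,0,0],[0,0,0,0],[0,0,0,0],[0,0,0,0]]], claw=0.02)

```text
t: 9.3
position: [0.4535, 0.0255, 0.0794]
eef_rot: [[1.0, 0.0, 0.0], [-0.0, 0.0, 1.0], [0.0, -1.0, 0.0]]
force: [0.3, 0.2, -1.1]
width: 0.346
```

Request:
jog_arm(plan=[[[0,0,0,0],[0,0,0,0]]])

```text
t: 9.47
position: [0.4536, 0.0255, 0.0794]
eef_rot: [[1.0, 0.0, -0.0], [0.0, -0.0, 1.0], [0.0, -1.0, -0.0]]
force: [0.0, -0.5, -1.1]
width: 0.347
```

Request:
jog_arm(plan=[[[0,-0.01,0,0],[0,-0.03,0,0],[0,-0.06,0,0],[0,-0.09,0,0],[0,-0.12,0,0],[0,-0.135,0,0],[0,-0.14,0,0],[0,-0.14,0,0]]])

```text
t: 10.13
position: [0.4538, 0.0255, 0.22]
eef_rot: [[1.0, 0.002, -0.0], [0.0, -0.0, 1.0], [0.002, -1.0, -0.0]]
force: [-0.6, 0.2, -2.7]
width: 0.344
```

Request:
jog_arm(plan=[[[0.01,0,-0.001,0],[0.03,0,-0.004,0],[0.055,0,-0.008,0],[0.08,0,-0.011,0],[0.105,0,-0.015,0],[0.13,0,-0.019,0],[0.155,0,-0.022,0],[0.17,0,-0.025,0],[0.1775,0,-0.026,0],[0.1775,0,-0.026,0],[0.1775,0,-0.026,0]]])

```text
t: 11.05
position: [0.6302, -0.0004, 0.2178]
eef_rot: [[1.0, -0.003, 0.0], [-0.0, 0.0, 1.0], [-0.003, -1.0, 0.0]]
force: [0.2, 0.1, -3.2]
width: 0.348
```

Request:
jog_arm(plan=[[[0,0.01,0,0],[0,0.035,0,0],[0,0.065,0,0],[0,0.095,0,0],[0,0.115,0,0],[0,0.125,0,0],[0,0.13,0,0],[0,0.133,0,0],[0,0.134,0,0],[0,0.135,0,0],[0,0.135,0,0]]])

```text
t: 11.97
position: [0.6315, -0.0005, 0.0853]
eef_rot: [[1.0, 0.002, -0.0], [0.0, -0.0, 1.0], [0.002, -1.0, -0.0]]
force: [1.0, -0.1, -2.9]
width: 0.343
```

Request:
jog_arm(plan=[[[0,0.0005,0,0],[0,0.001,0,0],[0,0.001,0,0]]])

```text
t: 12.22
position: [0.6317, -0.0005, 0.0843]
eef_rot: [[1.0, 0.002, 0.0], [-0.0, -0.0, 1.0], [0.002, -1.0, -0.0]]
force: [-0.3, -0.2, 5.3]
width: 0.349
```

Request:
jog_arm(plan=[[[0,0,0,0],[0,0,0,0],[0,0,0,0],[0,0,0,0],[0,0,0,0],[0,0,0,0],[0,0,0,0],[0,0,0,0],[0,0,0,0]]], claw=0.0912)

```text
t: 12.97
position: [0.631, -0.0005, 0.0834]
eef_rot: [[1.0, 0.0, -0.0], [0.0, -0.0, 1.0], [0.0, -1.0, -0.0]]
force: [0.1, 0.5, -0.2]
width: 0.967
```

Request:
jog_arm(plan=[[[0,-0.01,0,0],[0,-0.03,0,0],[0,-0.06,0,0],[0,-0.09,0,0],[0,-0.12,0,0],[-0.015,-0.135,-0.013,0],[-0.04,-0.135,-0.034,0],[-0.07,-0.135,-0.06,0],[-0.1,-0.135,-0.086,0],[-0.13,-0.135,-0.112,0],[-0.155,-0.135,-0.133,0],[-0.175,-0.135,-0.15,0]]])

```text
t: 13.97
position: [0.454, -0.1516, 0.2192]
eef_rot: [[1.0, 0.0, 0.001], [-0.001, -0.0, 1.0], [0.0, -1.0, -0.0]]
force: [0.8, -1.1, 0.1]
width: 1.004
```

Request:
jog_arm(plan=[[[-0.004,0,-0.004,0],[-0.004,0,-0.004,0],[-0.004,0,-0.004,0]]])

```text
t: 14.22
position: [0.4525, -0.1546, 0.219]
eef_rot: [[1.0, 0.001, 0.001], [-0.001, -0.0, 1.0], [0.001, -1.0, -0.0]]
force: [-0.2, 1.2, -0.5]
width: 1.002
```

```bash
python3 snap.py w3; python3 blob.py w3 255 122 .099
```

```text
14.2167 [ 0.4525 -0.1546  0.219 ] [-0.19  1.22 -0.55] 1.002252135826857
gold ell [451.4 -89.2] [41.8 42. ] circ ((451.2021484375, -89.19126892089844), 21.575536727905273) (234, 100, 42, 44)
zoom 195 62
```

View pics/w3.png

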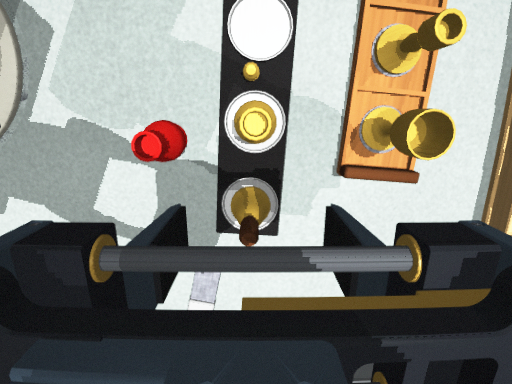

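View pics/w3_z.png

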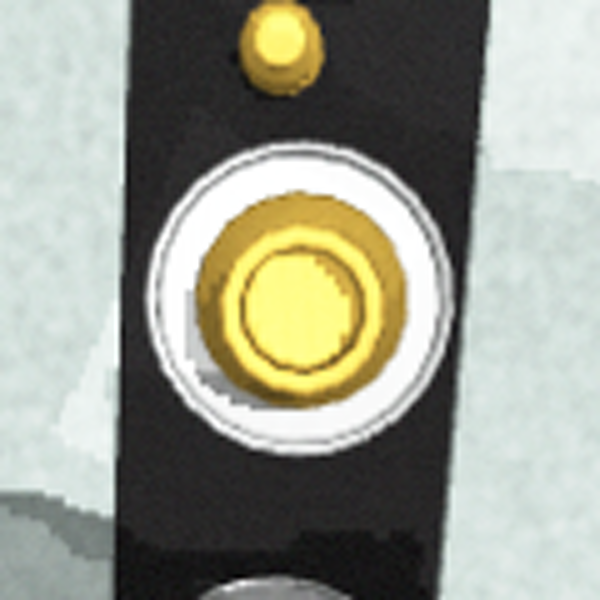

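```bash
python3 - <<'E'
from h import *
c=np.load("pics/w3.npy",allow_pickle=True).item()
print(onz(c,[(255.4,123.8)],.099),onz(c,[(255.4,122)],.042))
print(onz(c,[(250,205)],.011),onz(c,[(249,235)],.121))
E
```

```text
[[ 0.45194956 -0.0911379   0.099     ]] [[ 0.45196524 -0.09090118  0.042     ]]
[[ 0.44409467 -0.20841271  0.011     ]] [[ 0.44509154 -0.20496339  0.121     ]]
```

Request:
jog_arm(plan=[[[-0.0005,0,0.03,0],[-0.0005,0,0.06,0],[-0.0005,0.02,0.0635,0],[-0.0005,0.05,0.0635,0],[-0.0005,0.085,0.0635,0],[-0.0005,0.12,0.0635,0],[-0.0005,0.145,0.0635,0],[-0.0005,0.15,0.0635,0],[-0.0005,0.15,0.0635,0]]])

```text
t: 15.02
position: [0.4513, -0.0901, 0.0673]
eef_rot: [[1.0, -0.003, -0.001], [0.001, 0.001, 1.0], [-0.003, -1.0, 0.001]]
force: [-0.9, -0.3, 1.5]
width: 0.999
```

Request:
jog_arm(plan=[[[0,0,0,0],[0,0,0,0],[0,0,0,0],[0,0,0,0],[0,0,0,0],[0,0,0,0],[0,0,0,0],[0,0,0,0],[0,0,0,0],[0,0,0,0],[0,0,0,0],[0,0,0,0]]], claw=0.02)

```text
t: 16.02
position: [0.4516, -0.091, 0.0684]
eef_rot: [[1.0, 0.0, -0.0], [0.0, -0.0, 1.0], [0.0, -1.0, -0.0]]
force: [0.8, -0.3, 0.1]
width: 0.36
```

Request:
jog_arm(plan=[[[0,0,0,0],[0,0,0,0]]])

```text
t: 16.18
position: [0.4516, -0.091, 0.0684]
eef_rot: [[1.0, 0.0, -0.0], [0.0, -0.0, 1.0], [0.0, -1.0, -0.0]]
force: [1.3, -0.4, 0.4]
width: 0.359
```

Request:
jog_arm(plan=[[[0,-0.01,0,0],[0,-0.03,0,0],[0,-0.06,0,0],[0,-0.09,0,0],[0,-0.12,0,0],[0,-0.145,0,0],[0,-0.155,0,0],[0,-0.155,0,0]]])

```text
t: 16.85
position: [0.4523, -0.0913, 0.2255]
eef_rot: [[1.0, 0.003, -0.0], [0.0, -0.001, 1.0], [0.003, -1.0, -0.001]]
force: [0.7, 0.5, -3.4]
width: 0.363
```

Request:
jog_arm(plan=[[[0.008,0,0.008,0],[0.025,0,0.025,0],[0.045,0,0.045,0],[0.066,0,0.067,0],[0.087,0,0.088,0],[0.108,0,0.11,0],[0.129,0,0.131,0],[0.15,0,0.152,0],[0.17,0,0.173,0],[0.183,0,0.186,0],[0.187,0,0.1905,0],[0.187,0,0.1905,0]]])

```text
t: 17.85
position: [0.6385, 0.1011, 0.221]
eef_rot: [[1.0, -0.003, -0.001], [0.001, 0.0, 1.0], [-0.003, -1.0, 0.0]]
force: [-0.4, -0.3, -3.4]
width: 0.36
```

Request:
jog_arm(plan=[[[0,0.01,0,0],[0,0.035,0,0],[0,0.065,0,0],[0,0.095,0,0],[0,0.12,0,0],[0,0.135,0,0],[0,0.144,0,0],[0,0.147,0,0],[0,0.149,0,0],[0,0.149,0,0],[0,0.149,0,0]]])

```text
t: 18.77
position: [0.639, 0.0994, 0.0754]
eef_rot: [[1.0, 0.002, 0.0], [-0.0, 0.0, 1.0], [0.002, -1.0, 0.0]]
force: [0.7, -0.3, -2.1]
width: 0.36
```

Request:
jog_arm(plan=[[[0,0.0005,0,0],[0,0.001,0,0],[0,0.001,0,0]]])

```text
t: 19.02
position: [0.6387, 0.0996, 0.0738]
eef_rot: [[1.0, 0.001, -0.0], [0.0, 0.0, 1.0], [0.001, -1.0, 0.0]]
force: [0.4, 0.5, -3.7]
width: 0.357
```

Request:
jog_arm(plan=[[[0,0.0005,0,0],[0,0.001,0,0],[0,0.001,0,0]]])

```text
t: 19.27
position: [0.6391, 0.0996, 0.0733]
eef_rot: [[1.0, 0.001, -0.0], [0.0, 0.0, 1.0], [0.001, -1.0, 0.0]]
force: [-1.1, -0.8, 7.6]
width: 0.36
```

Request:
jog_arm(plan=[[[0,0,0,0],[0,0,0,0],[0,0,0,0],[0,0,0,0],[0,0,0,0],[0,0,0,0],[0,0,0,0],[0,0,0,0],[0,0,0,0]]], claw=0.0912)

```text
t: 20.02
position: [0.6385, 0.0995, 0.0724]
eef_rot: [[1.0, -0.0, -0.0], [0.0, 0.0, 1.0], [-0.0, -1.0, 0.0]]
force: [0.5, -0.4, -0.6]
width: 0.981
```

Request:
jog_arm(plan=[[[0,-0.01,0,0],[0,-0.03,0,0],[0,-0.06,0,0],[0,-0.09,0,0],[0,-0.12,0,0],[-0.01,-0.14,-0.018,0],[-0.025,-0.147,-0.046,0],[-0.042,-0.147,-0.078,0],[-0.059,-0.147,-0.11,0],[-0.076,-0.147,-0.142,0],[-0.093,-0.147,-0.174,0],[-0.11,-0.147,-0.206,0]]])

```text
t: 21.02
position: [0.5275, -0.1077, 0.2203]
eef_rot: [[1.0, 0.001, -0.0], [0.0, -0.0, 1.0], [0.001, -1.0, -0.0]]
force: [1.1, -0.5, 0.6]
width: 1.0
```

Request:
jog_arm(plan=[[[-0.017,0,-0.032,0],[-0.034,0,-0.064,0],[-0.051,0,-0.096,0],[-0.068,0,-0.128,0],[-0.08,0,-0.153,0],[-0.085,0,-0.163,0],[-0.085,0,-0.163,0],[-0.085,0,-0.163,0]]])

```text
t: 21.68
position: [0.4435, -0.2694, 0.2199]
eef_rot: [[1.0, 0.0, 0.001], [-0.001, 0.0, 1.0], [0.0, -1.0, 0.0]]
force: [0.7, -0.3, 0.0]
width: 1.002
```

```bash
python3 snap.py w4; python3 blob.py w4 255 122 .011
```

```text
21.6833 [ 0.4435 -0.2694  0.2199] [ 0.71 -0.26  0.01] 1.0023827756414394
gold ell [ 444.  -209.4] [54.8 55. ] circ ((443.8956604003906, -209.64503479003906), 28.272741317749023) (236, 103, 42, 43)
zoom 195 62
```

View pics/w4.png

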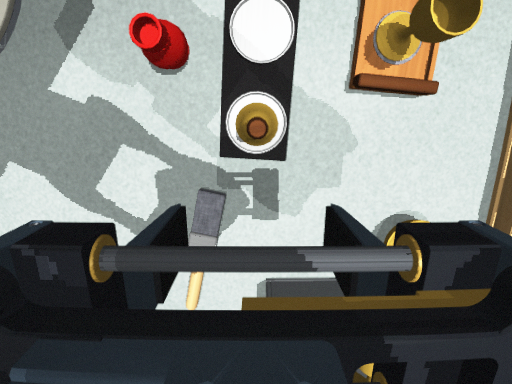

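View pics/w4_z.png

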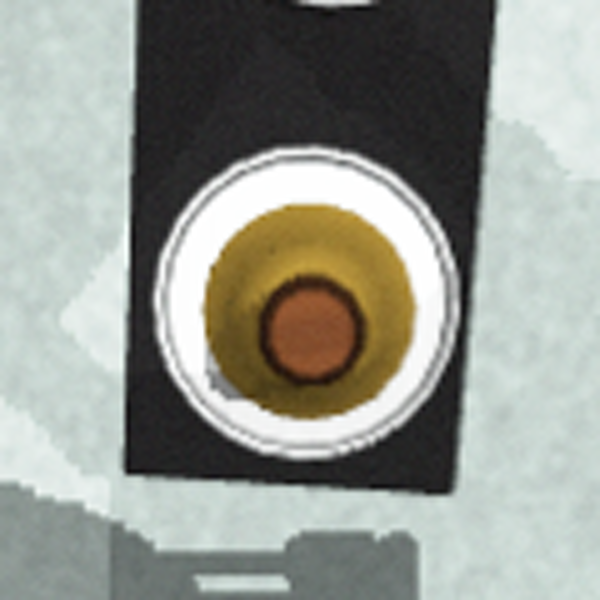

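Request:
jog_arm(plan=[[[0.001,0,0.03,0],[0.001,0,0.055,0],[0.001,0.02,0.06,0],[0.001,0.05,0.06,0],[0.001,0.085,0.06,0],[0.001,0.115,0.06,0],[0.001,0.133,0.06,0],[0.001,0.137,0.06,0],[0.001,0.137,0.06,0]]])

```text
t: 22.48
position: [0.4444, -0.2082, 0.0818]
eef_rot: [[1.0, -0.002, -0.001], [0.001, 0.001, 1.0], [-0.002, -1.0, 0.001]]
force: [0.3, 0.3, 0.4]
width: 1.001
```

Request:
jog_arm(plan=[[[0,0,0,0],[0,0,0,0],[0,0,0,0],[0,0,0,0],[0,0,0,0],[0,0,0,0],[0,0,0,0],[0,0,0,0],[0,0,0,0],[0,0,0,0],[0,0,0,0],[0,0,0,0]]], claw=0.01)

```text
t: 23.48
position: [0.4444, -0.2095, 0.0823]
eef_rot: [[1.0, -0.0, -0.0], [0.0, 0.0, 1.0], [-0.0, -1.0, 0.0]]
force: [0.9, -0.6, -0.7]
width: 0.233
```

Request:
jog_arm(plan=[[[0,0,0,0],[0,0,0,0],[0,0,0,0]]])

```text
t: 23.73
position: [0.4444, -0.2095, 0.0823]
eef_rot: [[1.0, -0.0, -0.0], [0.0, 0.0, 1.0], [-0.0, -1.0, 0.0]]
force: [-0.5, 0.3, -3.2]
width: 0.234
```

Request:
jog_arm(plan=[[[0,-0.01,0,0],[0,-0.03,0,0],[0,-0.06,0,0],[0,-0.09,0,0],[0,-0.12,0,0],[0,-0.14,0,0],[0,-0.145,0,0],[0,-0.145,0,0]]])

```text
t: 24.4
position: [0.445, -0.2098, 0.2284]
eef_rot: [[1.0, 0.002, -0.0], [0.0, -0.001, 1.0], [0.002, -1.0, -0.001]]
force: [0.2, 0.2, -3.3]
width: 0.231
```

Request:
jog_arm(plan=[[[0.004,0,0.008,0],[0.012,0,0.024,0],[0.024,0,0.048,0],[0.036,0,0.072,0],[0.048,0,0.096,0],[0.06,0,0.12,0],[0.072,0,0.144,0],[0.084,0,0.168,0],[0.096,0,0.192,0],[0.108,0,0.216,0],[0.12,0,0.24,0],[0.132,0,0.264,0]]])

```text
t: 25.4
position: [0.5759, 0.0566, 0.2251]
eef_rot: [[1.0, -0.003, -0.0], [0.0, 0.0, 1.0], [-0.003, -1.0, 0.0]]
force: [0.3, -0.9, -2.1]
width: 0.228
```

Request:
jog_arm(plan=[[[0.012,0,0.024,0],[0.024,0,0.048,0],[0.036,0,0.072,0],[0.048,0,0.096,0],[0.059,0,0.12,0],[0.067,0,0.137,0],[0.07,0,0.1445,0],[0.07,0,0.1445,0],[0.07,0,0.1445,0],[0.07,0,0.1445,0]]])

```text
t: 26.23
position: [0.6458, 0.1981, 0.2266]
eef_rot: [[1.0, -0.002, 0.001], [-0.001, -0.001, 1.0], [-0.002, -1.0, -0.001]]
force: [-1.0, 0.2, -2.8]
width: 0.233
```

Request:
jog_arm(plan=[[[0,0.01,0.001,0],[0,0.035,0.001,0],[0,0.065,0.001,0],[0,0.095,0.001,0],[0,0.115,0.001,0],[0,0.128,0.001,0],[0,0.134,0.001,0],[0,0.137,0.001,0],[0,0.138,0.001,0],[0,0.138,0.001,0],[0,0.138,0.001,0]]])

```text
t: 27.15
position: [0.6471, 0.2, 0.0904]
eef_rot: [[1.0, 0.002, 0.0], [-0.0, 0.0, 1.0], [0.002, -1.0, 0.0]]
force: [-0.2, -0.7, -2.7]
width: 0.231
```

Request:
jog_arm(plan=[[[0,0.0005,0,0],[0,0.001,0,0],[0,0.001,0,0]]])

```text
t: 27.4
position: [0.6466, 0.2, 0.0887]
eef_rot: [[1.0, 0.0, -0.0], [0.0, 0.0, 1.0], [0.0, -1.0, 0.0]]
force: [0.5, -0.1, -2.8]
width: 0.233
```

Request:
jog_arm(plan=[[[0,0.0005,-0.0005,0],[0,0.001,-0.0005,0],[0,0.0015,-0.0005,0],[0,0.0015,-0.0005,0]]])

```text
t: 27.73
position: [0.6467, 0.1995, 0.0873]
eef_rot: [[1.0, 0.001, 0.0], [-0.0, 0.0, 1.0], [0.001, -1.0, 0.0]]
force: [-0.5, -1.0, 2.9]
width: 0.231
```

Contact felt; I let go, rise, and move back for a check view.

Request:
jog_arm(plan=[[[0,0,0,0],[0,0,0,0],[0,0,0,0],[0,0,0,0],[0,0,0,0],[0,0,0,0],[0,0,0,0],[0,0,0,0],[0,0,0,0],[0,0,0,0],[0,0,0,0]]], claw=0.0912)

```text
t: 28.65
position: [0.6465, 0.1995, 0.0869]
eef_rot: [[1.0, -0.0, -0.0], [0.0, 0.0, 1.0], [-0.0, -1.0, 0.0]]
force: [-0.1, -0.4, -0.1]
width: 0.988
```

Request:
jog_arm(plan=[[[0,-0.01,0,0],[0,-0.03,0,0],[0,-0.06,0,0],[0,-0.09,0,0],[0,-0.12,0,0],[-0.02,-0.14,0,0],[-0.05,-0.15,0,0],[-0.08,-0.16,0,0],[-0.11,-0.16,0,0],[-0.14,-0.16,0,0],[-0.17,-0.16,0,0],[-0.19,-0.16,0,0]]])

```text
t: 29.65
position: [0.4538, 0.1993, 0.2477]
eef_rot: [[1.0, -0.0, -0.0], [0.0, 0.0, 1.0], [-0.0, -1.0, 0.0]]
force: [0.5, 0.7, 1.2]
width: 1.002
```

Request:
jog_arm(plan=[[[-0.02,0,0,0],[-0.04,0,0,0],[-0.05,0,0,0],[-0.05,0,0,0],[-0.05,0,0,0]]])

```text
t: 30.07
position: [0.4071, 0.1997, 0.2475]
eef_rot: [[1.0, 0.001, -0.0], [0.0, 0.0, 1.0], [0.001, -1.0, 0.0]]
force: [-0.2, 0.5, 0.1]
width: 0.998
```

```bash
python3 - <<'E'
from h import *
for n in("scene","side"):
    c=calibration(n); im=get_image(n)[:,:,::-1].copy(); 
    cv2.imwrite(f"pics/{n}F.png",cv2.resize(im[130:330,200:420] if n=="scene" else im[110:350,60:260],None,fx=3 if n=="scene" else 2.5,fy=3 if n=="scene" else 2.5,interpolation=cv2.INTER_CUBIC))
E
```

View pics/sceneF.png

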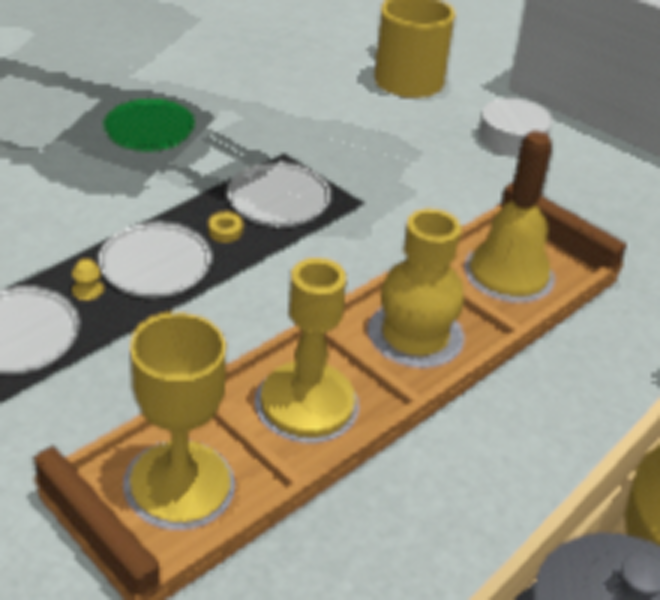

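View pics/sideF.png

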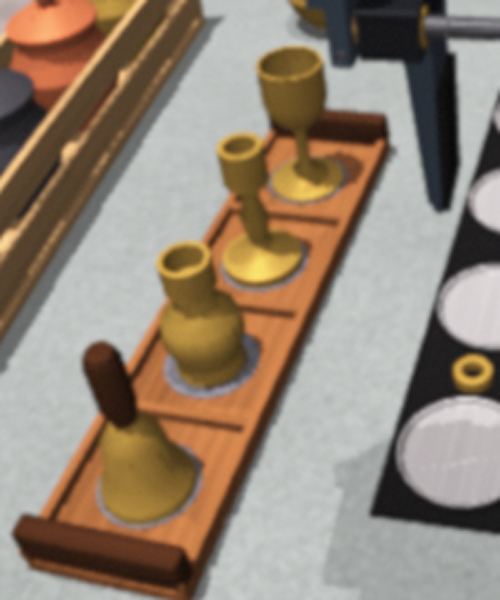

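```bash
python3 -c "
from cell import job,monitor
print(monitor.state()['t']);job.sign_off()"
```

```text
30.1667
the job is handed in; nothing more can be done
```

All four brass pieces are in the rack in reverse order, and I handed the job in at 30.2 s of the allowed 96 s. From the robot's left to right the rack now holds bell, vase, candlestick, goblet.

- **Final pictures:** the scene and side views after the last release show every piece upright, with the felt showing evenly around each foot. I judged the centring by eye and took no final measurement of it.
- **Placing:** I lowered each piece until the wrist force showed contact, at most about 11 N, before letting go. The gripper was open and clear of everything at hand-in.
- **Disagreements:** the first top-point estimates from the scene and side views differed by up to about 9 mm. I used the closer wrist views instead; where I checked both top and foot or belly, they agreed within about 1 mm. The vase closed to 32.7 mm between the pads against its stated 34 mm, but it held and stands properly.

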